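Cap a square sample bottle for the autoclave and hold the vent setting

TASK

Get the square amber bottle that stands on the bench ready for the autoclave: stand it upright in the empty pocket of the aluminium carrier, fully down, then screw its loose cap clockwise until it bottoms out and back it off a quarter turn so that it can vent. Finish while still holding the cap between the fingers at that setting, without letting go or lifting the bottle out of its pocket. Leave the other things on the bench where they are.

Things in the scene. Friction and masses are not known exactly. Their poses are not given: they have to be found in the camera images.
- bottle_mid (a point): Centre of the bottle to be capped, on its axis (z, up) 49 mm above its foot. Square amber glass bottle, loose, about 0.2 kg, upright on the bench: body 42 x 42 mm, sides along this point's x and y, from the foot (lowest 4 mm 38 x 38 mm) to 74 mm; a 34 x 34 mm shoulder to 77 mm, then the white cap. Grip the upper body across two opposite sides, the cap between the fingers.
- cap_mid (a point): Centre of the bottle's white ribbed screw cap, on the bottle's axis: diameter 36 mm, height 19 mm, this point half-way up. With the cap home its underside is 79 mm and its top 98 mm above the bottle's foot; it rises 4 mm per turn of loosening. A raised grey bar across the top lies along this point's x and shows its turning.
- cap: The same white screw cap, as a solid; origin on its axis at its underside. It stays on its thread and cannot be taken off.
- cap_turn (a joint): Turning angle of the cap on the bottle in rad: 0 is bottomed out (a hard stop), growing as it is loosened counter-clockwise seen from above; clockwise tightens. It starts loose, between 1.2 and 3.0; it stops at 6.0 at the loose end. Turning takes about 0.06 N m and it stays where it is left.
- carrier_free (a point): Centre of the mouth of the carrier's empty pocket, in its top face, 38 mm above the bench. Carrier: fixed aluminium block 110 (x) x 210 (y) x 38 mm. Pocket 44.5 mm square along this point's x and y, 25 mm deep, 3 mm chamfer; any quarter turn of the bottle fits, foot then 25 mm below this point, free to twist 3 degrees either way. The other pocket, 100 mm along +y, is taken.
- done_bottle: The like bottle with a white cap, already done and standing in the carrier's other pocket; loose, 99 mm tall, origin at its foot. Leave alone.
- wash_bottle: White plastic wash bottle with green cap and bent spout, 64 mm diameter, 190 mm tall; origin under it. Leave alone.
- wood_block: Notched wooden block 50 x 90 x 27 mm; origin under it. Leave alone.
- beaker: Glass beaker, 68 mm diameter, 85 mm tall; origin under it. Leave alone.
- spare_cap: Spare white cap lying on the bench, 36 mm diameter, 19 mm tall; origin under it. Leave alone.
- marker: Black marker pen lying on the bench, 130 mm long, 13 mm thick; origin under it, 42 mm from its thin end. Leave alone.

How it is judged:
By the outcome, as a careful person would: the job done as asked, in the order asked, and still so for the second after the job is handed in, while the arm keeps its last pose, push and grip.
It also fails if it takes over 64 s, if anything falls off the work surface, if the arm or the gripper's body presses on something with over 40 N, if the wrist force passes 120 N, or if a joint passes its speed limit or range.

ROBOT

A 6-joint arm with a two-finger parallel gripper is mounted at the origin on the work surface. World frame = base frame: x ahead of the robot, y to its left, z up, the work surface at z = 0. Lengths are in m, angles in degrees, forces in N, time in s.
With the tool pointing down it reaches from about 0.35 to 0.875 m from the base axis. Payload 4.2 kg.
Tool frame: the origin (TCP) lies midway between the tips of the shut fingers; the grasp point (between the pads) lies 19 mm behind it; z points along the fingers, y is the direction in which the jaws open and shut (so a half turn about z gives the same grasp; the last joint's range is limited). The gripper opens to 87 mm and grips with 3 to 60 N. Pads are 19 mm wide; open, the fingers measure 117 mm over their backs; the gripper's body (75 mm by 190 mm) begins 51 mm behind the grasp point.
Start: joints at [-54.339, 22.042, 0.453, 0, -68.411, -14.817], TCP at [0.222, -0.584, 0.223] pointing down, gripper open.
Joint ranges: [-179.83, 179.83], [-69.29, 118.12], [-61.27, 80.66], [-181.25, 117.63], [-171.15, -9.14], [-177.46, 177.46]. Speed limits (degrees/s): [159.86, 159.86, 180, 180, 180, 180].

INTERFACE

Orientations are given as a 3x3 rotation matrix whose columns are the frame's x, y, z axes.
In Python, from station import r gives the robot as it stands.
- The arm moves only by the tool play_rows, never from a script. Its argument "commands" is a list that holds one entry, the list of rows, each a list of 7 numbers: the shift along the world's x, y, z in m, then the turn, a rotation vector about the world's x, y, z in rad, then the closure, from 0 (fully open) to 1 (shut). A call has 1 to 5 rows; each row is the pose to reach, as a shift and turn from the pose commanded when the call began; what a row does not reach only later rows make up. A row lasts 1/10 s, in which the tool goes at most 50 mm and 8.59 degrees, less where a joint would pass 70% of its speed; a pose out of reach is approached as far as the arm can. A call with a gripper value outside its range is refused whole. The fingers move at their own pace and stop on an object; the grip force is fixed at half the most. Time passes only in rows, so rows that repeat a pose let the fingers close. It gives the time, the measured TCP pose, the force and the opening at its end, in the units of the state.
- r.sense(): the state, without advancing time (a new reading comes with each control period).
- r.capture(name): name is "side" or "top"; returns a dict with "image" (384x512x3 uint8, red, green, blue), "range_z" (384x512 float32, m along the optical axis (not along the pixel's ray), 0 where there is no reading), "intrinsics" (3x3 intrinsics, pixels), "extrinsics" (4x4, takes a point from camera to world coordinates). Camera axes: x right, y up, looking along -z (the intrinsics and any distortion apply to the point x, -y, -z); pixel columns grow to the right and rows downward; lengths in m; the calibration is good to about 2 mm. A picture is of the moment at which its call begins.
- r.finish_job(): hands the job in, once; it reports no verdict.
The state is a dict: "time_s": time; "joints": joint angles; "joint_velocities": joint speeds; "effort": joint torques, N m; "tcp_pos": TCP position; "ee_rot": TCP orientation; "wrist_force": force on the tool from outside, world axes, zero at the start; "moment": the same for the moment, N m; "gripper_width": opening from 0.0 (shut) to 1.0 (fully open).
Only numpy, scipy, OpenCV 4.12 (cv2) and the standard library are available. Lean on these libraries where they do the work, as an engineer would, in place of code of your own. Each camera call takes 0.05 s, during which the arm holds its last target. There are 200 camera calls.

## Working session

There is one attempt and no reset: what is moved stays moved. The work goes in short steps, Python scripts to look and compute and a tool call to move; the robot and the scene stay as the last step left them, time stands still between calls to the robot, and variables do not carry over. Pictures are saved under pics/ and viewed, about 8 in all and at most 12, crops included, and the job is handed in when it is done.

Besides the shell and the picture viewer there is one more tool, called after ">>>" by a JSON object that holds its "name" and its "arguments", one argument or row to a line. play_rows: Moves the arm, as the interface text tells. Its arguments: {"type":"object","properties":{"commands":{"type":"array","items":{"type":"array","items":{"type":"array","items":{"type":"number"}}}}},"required":["commands"]}

```bash
mkdir -p pics; ls; python3 - <<'E'
from station import r
import cv2,numpy as np
print(r.sense())
for n in("side","top"):
    c=r.capture(n);np.savez(f"{n}0.npz",**c);cv2.imwrite(f"pics/{n}0.png",c["image"][...,::-1]);print(n,c["intrinsics"],c["extrinsics"])
E
```

```text
pics
{'time_s': 0.0, 'joints': array([-5.43396111e+01,  2.20912193e+01,  3.78199711e-01, -2.84327796e-02,
       -6.84099334e+01, -1.48175049e+01]), 'joint_velocities': array([ 0.11882135,  0.02996284, -0.04348609, -0.03686152, -0.0064876 ,
       -0.00930186]), 'effort': array([ 7.99098780e-04, -3.90664387e+01,  1.87401795e+01,  4.21982110e+00,
        1.08737094e-02, -1.95284470e-04]), 'tcp_pos': array([ 0.22218619, -0.58352279,  0.22144542]), 'ee_rot': array([[-9.34624715e-01, -3.55634468e-01, -8.76104995e-04],
       [-3.55635532e-01,  9.34622554e-01,  2.01251086e-03],
       [ 1.03109257e-04,  2.19251646e-03, -9.99997591e-01]]), 'wrist_force': array([-1.18495269,  0.75262944, -0.55620609]), 'moment': array([ 0.01611153, -0.01893607, -0.01711543]), 'gripper_width': 1.003244181015827}
side [[404.85393523   0.         251.39039214]
 [  0.         404.85393523 185.68022163]
 [  0.           0.           1.        ]] [[-0.90240799  0.21784412 -0.37175766  0.2218155 ]
 [-0.43067983 -0.48248803  0.76270584  0.82172407]
 [-0.01321764  0.84838037  0.52922212  0.61275439]
 [ 0.          0.          0.          1.        ]]
top [[446.08351419   0.         258.60850884]
 [  0.         446.08351419 190.60889408]
 [  0.           0.           1.        ]] [[-0.01938439  0.99756021 -0.06706613  0.53820098]
 [-0.99980195 -0.01964281 -0.00319592  0.0476616 ]
 [-0.00450549  0.0669909   0.99774341  1.11634128]
 [ 0.          0.          0.          1.        ]]
```

View pics/top0.png

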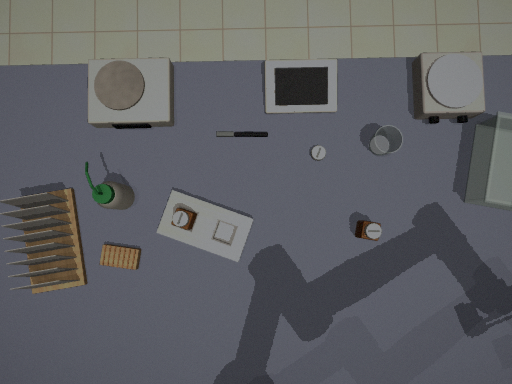

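View pics/side0.png

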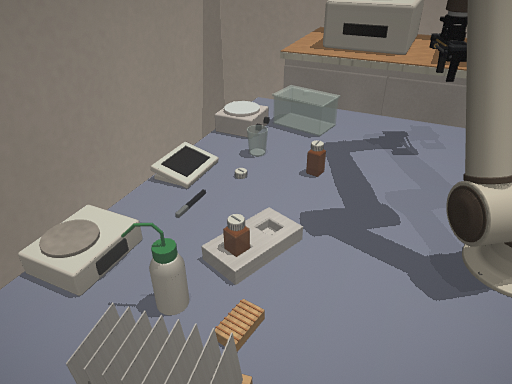

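```bash
cat >h.py <<'E'
import numpy as np,cv2
def ray(c,uv,z):
    uv=np.atleast_2d(np.asarray(uv,float));K=c["intrinsics"];T=c["extrinsics"]
    p=np.c_[(uv[:,0]-K[0,2])/K[0,0],-(uv[:,1]-K[1,2])/K[1,1],-np.ones(len(uv))]
    d=p@T[:3,:3].T;o=T[:3,3];return o+d*((z-o[2])/d[:,2])[:,None]
def cloud(c):
    h,w=c["range_z"].shape;K=c["intrinsics"];T=c["extrinsics"]
    u,v=np.meshgrid(np.arange(w),np.arange(h));Z=c["range_z"]
    p=np.stack([(u-K[0,2])/K[0,0]*Z,-(v-K[1,2])/K[1,1]*Z,-Z],-1)
    return p@T[:3,:3].T+T[:3,3]
def crop(c,x,y,w,h,s):
    return cv2.resize(c["image"][y:y+h,x:x+w,::-1],None,fx=s,fy=s,interpolation=cv2.INTER_CUBIC)
E
python3 - <<'E'
from h import *
t=dict(np.load("top0.npz"));s=dict(np.load("side0.npz"))
a=crop(t,345,205,50,50,8);b=crop(t,150,185,110,80,7)[:400,:];
b=cv2.resize(crop(t,150,185,110,80,1),None,fx=3.6,fy=5) if 0 else crop(t,150,185,110,80,3)
d=crop(s,295,130,45,50,8)
W=np.zeros((600,800,3),np.uint8);W[:400,:400]=a;W[:400,400:760]=d;e=crop(t,150,185,110,80,2.5);W[400:400+e.shape[0],:e.shape[1]]=e
f=crop(s,200,205,105,75,2.6);W[400:400+f.shape[0],400:400+f.shape[1]]=f
cv2.imwrite("pics/c1.png",W)
P=cloud(t)
print("depth bench",P[150:200,250:300,2].mean())
for nm,(x0,x1,y0,y1) in dict(bot=(345,395,205,255),car=(150,260,185,265)).items():
    Q=P[y0:y1,x0:x1];Z=Q[...,2]
    print(nm,np.histogram(Z,bins=np.arange(-.02,.13,.01)))
# cap top
Z=P[...,2]
for (x0,x1,y0,y1) in[(345,395,205,255),(165,200,200,240)]:
    m=np.zeros(Z.shape,np.uint8);m[y0:y1,x0:x1]=(Z[y0:y1,x0:x1]>.09)
    q=P[m>0];print("captop med",np.median(q,0),len(q),(q[:,:2].min(0)+q[:,:2].max(0))/2,q[:,:2].ptp(0) if hasattr(q,'ptp') else np.ptp(q[:,:2],0))
# carrier
m=((Z>.028)&(Z<.048)).astype(np.uint8);m[:185]=0;m[265:]=0;m[:,:150]=0;m[:,262:]=0
q=P[m>0];R=cv2.minAreaRect((q[:,:2]*1000).astype(np.float32));print("carrier",R,np.median(q[:,2]))
E
```

```text
depth bench 0.002946170970447579
bot (array([   0, 1188,  878,   11,   15,   18,   13,   17,   25,   97,   15,
        155,   57,    0]), array([-0.02, -0.01,  0.  ,  0.01,  0.02,  0.03,  0.04,  0.05,  0.06,
        0.07,  0.08,  0.09,  0.1 ,  0.11,  0.12]))
car (array([   0, 2397, 2408,  319,   20, 2764,  491,   12,   13,   15,   98,
         19,   46,  169]), array([-0.02, -0.01,  0.  ,  0.01,  0.02,  0.03,  0.04,  0.05,  0.06,
        0.07,  0.08,  0.09,  0.1 ,  0.11,  0.12]))
captop med [ 0.51190072 -0.2050393   0.09882365] 223 [ 0.51589977 -0.08919972] [0.04460242 0.27372266]
captop med [0.54724225 0.22752186 0.11152109] 238 [0.54877056 0.1474169 ] [0.04397431 0.1995106 ]
carrier ((529.461181640625, 183.3828125), (210.3790740966797, 110.21385192871094), 69.33848571777344) 0.03793812949995745
```

View pics/c1.png

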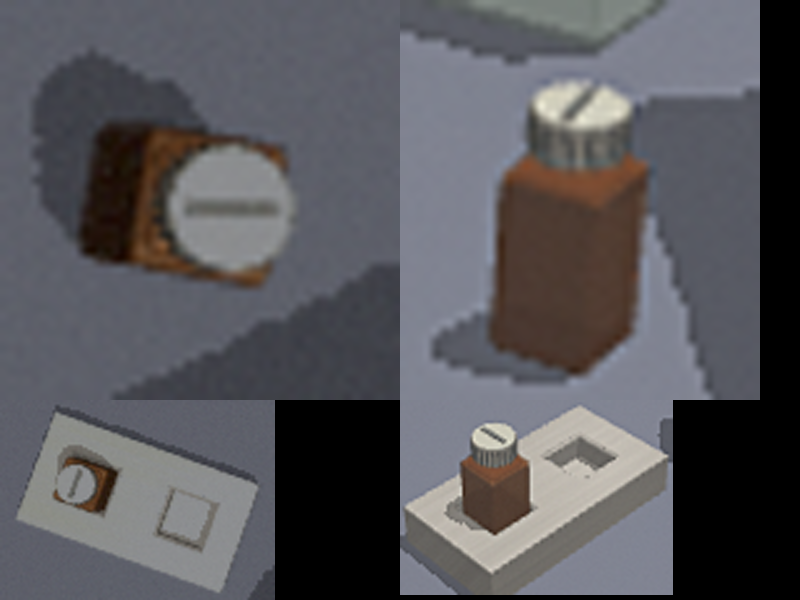

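```bash
cat >>h.py <<'E'
def capc(c,x0,y0,x1,y1,z,thr=120):
    "centre of white cap top by mask in window, ray at z; also bar direction (deg, world)"
    I=c["image"][y0:y1,x0:x1].astype(int)
    s=8;J=cv2.resize(I.astype(np.uint8),None,fx=s,fy=s,interpolation=cv2.INTER_CUBIC).astype(int)
    m=((J.min(2)>thr)&(J.max(2)-J.min(2)<40)).astype(np.uint8)
    k=max(cv2.findContours(m,0,2)[0],key=cv2.contourArea);k=cv2.convexHull(k)
    (cx,cy),ax,an=cv2.fitEllipse(k)
    f=lambda p:(np.asarray(p,float)+.5)/s-.5+[x0,y0]
    e=np.zeros(m.shape,np.uint8);cv2.ellipse(e,((cx,cy),(ax[0]*.8,ax[1]*.8),an),1,-1)
    g=J.sum(2);v=g[e>0];b=(e>0)&(g<np.median(v)-0.5*(np.median(v)-v.min()))
    pts=np.argwhere(b)[:,::-1]
    W=ray(c,f(pts),z)[:,:2];w=W-W.mean(0);l,V=np.linalg.eigh(w.T@w);d=V[:,1]
    return ray(c,f([cx,cy]),z)[0],np.array(ax)/s,np.degrees(np.arctan2(d[1],d[0]))%180,W.mean(0),np.sqrt(l/len(w))
E
python3 - <<'E'
from h import *
t=dict(np.load("top0.npz"));s=dict(np.load("side0.npz"))
print(t["image"][230,372],s["image"][145,314],t["image"][190,200])
print("cap top cam",capc(t,358,215,390,247,.099))
print("cap side cam",capc(s,305,135,328,152,.099,110))
print("done cap",capc(t,168,205,195,232,.112))
for n,c,w in(("top",t,(350,215,390,245)),("side",s,(300,135,335,180))):
    P=cloud(c);h=cv2.cvtColor(c["image"],cv2.COLOR_RGB2HSV)
    x0,y0,x1,y1=w;I=c["image"].astype(int);m=np.zeros(I.shape[:2],bool);m[y0:y1,x0:x1]=True
    am=m&(I[...,0]-I[...,2]>25);am=cv2.erode(am.astype(np.uint8),np.ones((2,2)))>0
    q=P[am];q=q[(q[:,2]>.005)&(q[:,2]<.085)];d=np.median(q[:,:2],0);q=q[np.linalg.norm(q[:,:2]-d,axis=1)<.045]
    print(n,len(q),cv2.minAreaRect((q[:,:2]*1000).astype(np.float32)))
# top face by image, my pixels
f=lambda l:np.array(l)/8.+[345-.44,205-.44]
for nm,l in dict(topedge=[[150,125],[285,147]],botedge=[[130,260],[262,287]],left=[[150,125],[130,260]]).items():
    w=ray(t,f(l),.074);d=(w[1]-w[0])[:2];print(nm,w[:,:2],np.degrees(np.arctan2(d[1],d[0])))
# pocket: hull of dark rim/inside via depth
P=cloud(t);Z=P[...,2];m=np.zeros(Z.shape,bool);m[212:254,205:245]=1;m&=(Z<.028)&(Z>.005)
n,L,S,C=cv2.connectedComponentsWithStats(m.astype(np.uint8));i=1+S[1:,4].argmax();print(S[i],C[i],ray(t,C[i],.02))
q=P[L==i];print("floor",np.median(q[:,2]),cv2.minAreaRect((q[:,:2]*1000).astype(np.float32)))
R=((529.46,183.38),69.34);a=np.radians(R[1]);print("free by rect",np.array(R[0])-50*np.array([np.cos(a),np.sin(a)]),"other",np.array(R[0])+50*np.array([np.cos(a),np.sin(a)]))
E
```

```text
[104 106 103] [154 152 140] [ 93  96 106]
cap top cam (array([ 0.51043054, -0.20804149,  0.099     ]), array([14.85638332, 15.27257061]), np.float64(88.41123297759438), array([ 0.51053463, -0.20784025]), array([0.00114697, 0.00733481]))
cap side cam (array([ 0.5418695 , -0.18087171,  0.099     ]), array([14.56474304, 53.96097565]), np.float64(113.13945299532045), array([ 0.51752824, -0.18071313]), array([0.00367322, 0.00957327]))
done cap (array([0.53929927, 0.23804718, 0.112     ]), array([24.54377747, 37.99214172]), np.float64(31.081734349133484), array([0.53765717, 0.22846031]), array([0.00853838, 0.01572605]))
top 46 ((509.42547607421875, -207.3072967529297), (38.33332443237305, 37.877159118652344), 79.62477111816406)
side 296 ((501.3399353027344, -195.0384979248047), (51.98241424560547, 31.38045883178711), 35.3805046081543)
topedge [[ 0.53443617 -0.1914766 ]
 [ 0.52729124 -0.23048478]] -100.37951195487685
botedge [[ 0.49544831 -0.18430286]
 [ 0.4869176  -0.22229473]] -102.65532032500707
left [[ 0.53443617 -0.1914766 ]
 [ 0.49544831 -0.18430286]] 169.5742352886372
[213 221  23  23 332] [224.20783133 232.22590361] [[0.51143208 0.13737739 0.02      ]]
floor 0.013391364653693394 ((511.4723815917969, 137.3332977294922), (43.77030563354492, 43.98348617553711), 68.94966125488281)
free by rect [511.81891527 136.59547126] other [547.10108473 230.16452874]
```

>>> {"name": "play_rows", "arguments": {
  "commands": [
    [[0.0289, 0.03765, 0, 0, 0, 0.102, 0], [0.0578, 0.0753, 0, 0, 0, 0.204, 0], [0.0867, 0.11295, 0, 0, 0, 0.306, 0], [0.1156, 0.1506, 0, 0, 0, 0.408, 0], [0.1445, 0.18825, 0, 0, 0, 0.51, 0]]
  ]
}}

```text
time_s: 0.6
tcp_pos: [0.3675, -0.3941, 0.2222]
ee_rot: [[-0.639, -0.769, -0.0], [-0.769, 0.639, 0.0], [-0.0, 0.001, -1.0]]
wrist_force: [1.3, -0.7, -0.7]
gripper_width: 0.999
```

>>> {"name": "play_rows", "arguments": {
  "commands": [
    [[0.0289, 0.03765, 0, 0, 0, 0.102, 0], [0.0578, 0.0753, 0, 0, 0, 0.204, 0], [0.0867, 0.11295, 0, 0, 0, 0.306, 0], [0.1156, 0.1506, 0, 0, 0, 0.408, 0], [0.1445, 0.18825, 0, 0, 0, 0.51, 0]]
  ]
}}

```text
time_s: 1.1
tcp_pos: [0.512, -0.2057, 0.2223]
ee_rot: [[-0.182, -0.983, -0.0], [-0.983, 0.182, 0.0], [-0.0, 0.001, -1.0]]
wrist_force: [1.1, -0.6, 0.1]
gripper_width: 0.999
```

>>> {"name": "play_rows", "arguments": {
  "commands": [
    [[0, 0, 0, 0, 0, 0, 0], [0, 0, 0, 0, 0, 0, 0]]
  ]
}}

```text
time_s: 1.3
tcp_pos: [0.5115, -0.2065, 0.2219]
ee_rot: [[-0.184, -0.983, -0.002], [-0.983, 0.184, 0.0], [-0.0, 0.002, -1.0]]
wrist_force: [-0.5, 0.5, -0.8]
gripper_width: 1.0
```

```bash
cat >>h.py <<'E'
def st(r):
    s=r.sense();R=s["ee_rot"]
    print("t",round(s["time_s"],2),"tcp",s["tcp_pos"].round(4),"yawY",round(float(np.degrees(np.arctan2(R[1,1],R[0,1]))),2),"zax",R[:,2].round(4),"q",s["joints"].round(1),"F",s["wrist_force"].round(1),"M",s["moment"].round(3),"g",round(s["gripper_width"],3))
E
python3 - <<'E'
from station import r
from h import *
st(r)
t=r.capture("top");s=r.capture("side");np.savez("top1.npz",**t);np.savez("side1.npz",**s)
W=np.zeros((400,800,3),np.uint8);W[:,:400]=crop(t,330,190,80,80,5);W[:,400:]=crop(s,280,100,80,80,5);cv2.imwrite("pics/c2.png",W)
E
```

```text
t 1.3 tcp [ 0.5115 -0.2065  0.2219] yawY 169.38 zax [-1.6e-03  4.0e-04 -1.0e+00] q [ -5.1  15.  -10.   -0.  -65.1  -5.5] F [-0.5  0.5 -0.8] M [-0.006  0.121  0.049] g 1.0
```

View pics/c2.png

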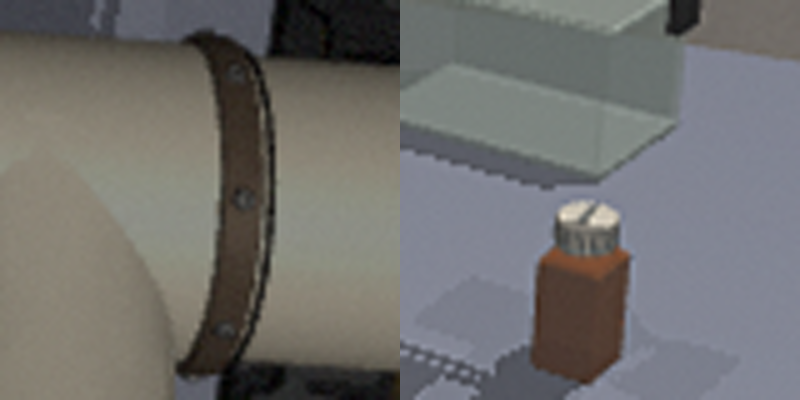

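>>> {"name": "play_rows", "arguments": {
  "commands": [
    [[0, -0.0005, -0.037, 0, 0, 0, 0], [0, -0.001, -0.074, 0, 0, 0, 0], [0, -0.001, -0.111, 0, 0, 0, 0], [0, -0.001, -0.148, 0, 0, 0, 0], [0, -0.001, -0.183, 0, 0, 0, 0]]
  ]
}}

```text
time_s: 1.9
tcp_pos: [0.5102, -0.21, 0.0384]
ee_rot: [[-0.189, -0.982, -0.0], [-0.982, 0.189, -0.0], [0.0, 0.0, -1.0]]
wrist_force: [0.7, 0.4, -1.5]
gripper_width: 0.999
```

>>> {"name": "play_rows", "arguments": {
  "commands": [
    [[0, 0, 0, 0, 0, 0, 0], [0, 0, 0, 0, 0, 0, 0.4], [0, 0, 0, 0, 0, 0, 1], [0, 0, 0, 0, 0, 0, 1], [0, 0, 0, 0, 0, 0, 1]]
  ]
}}

```text
time_s: 2.4
tcp_pos: [0.5123, -0.2088, 0.0412]
ee_rot: [[-0.186, -0.983, 0.003], [-0.983, 0.186, -0.0], [-0.0, -0.003, -1.0]]
wrist_force: [1.1, -0.1, 0.4]
gripper_width: 0.724
```

>>> {"name": "play_rows", "arguments": {
  "commands": [
    [[0, 0, 0, 0, 0, 0, 1], [0, 0, 0, 0, 0, 0, 1], [0, 0, 0, 0, 0, 0, 1], [0, 0, 0, 0, 0, 0, 1], [0, 0, 0, 0, 0, 0, 1]]
  ]
}}

```text
time_s: 2.9
tcp_pos: [0.5111, -0.2085, 0.0398]
ee_rot: [[-0.186, -0.983, -0.001], [-0.983, 0.186, 0.0], [0.0, 0.001, -1.0]]
wrist_force: [-2.3, 0.8, 4.5]
gripper_width: 0.483
```

```bash
python3 - <<'E'
from station import r
from h import *
st(r)
s=r.capture("side");np.savez("side2.npz",**s)
cv2.imwrite("pics/c3.png",crop(s,270,90,100,100,5))
E
```

```text
t 2.9 tcp [ 0.5111 -0.2085  0.0398] yawY 169.29 zax [-7.e-04  0.e+00 -1.e+00] q [ -5.4  26.6 -22.6   0.  -40.8  -5.3] F [-2.3  0.8  4.5] M [0.379 0.628 0.033] g 0.483
```

View pics/c3.png

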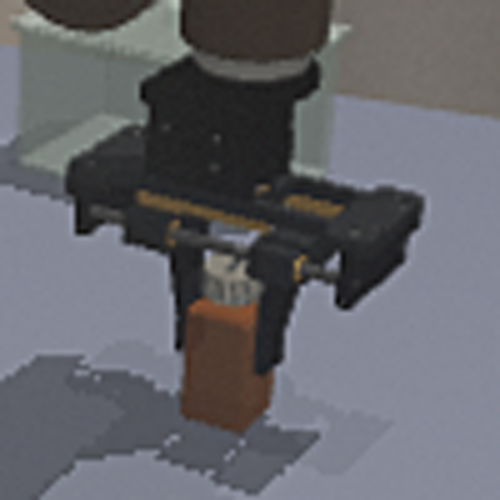

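>>> {"name": "play_rows", "arguments": {
  "commands": [
    [[0, 0, 0.01, 0, 0, 0, 1], [0, 0, 0.03, 0, 0, 0, 1], [0, 0, 0.055, 0, 0, 0, 1], [0, 0, 0.08, 0, 0, 0, 1], [0, 0, 0.1, 0, 0, 0, 1]]
  ]
}}

```text
time_s: 3.45
tcp_pos: [0.5119, -0.2086, 0.1411]
ee_rot: [[-0.186, -0.983, 0.002], [-0.983, 0.186, -0.0], [-0.0, -0.002, -1.0]]
wrist_force: [0.4, -0.6, -1.5]
gripper_width: 0.477
```

>>> {"name": "play_rows", "arguments": {
  "commands": [
    [[0, 0.02, 0, 0, 0, -0.01, 1], [0, 0.055, 0, 0, 0, -0.03, 1], [0, 0.095, 0, 0, 0, -0.05, 1], [0, 0.135, 0, 0, 0, -0.07, 1], [0, 0.175, 0, 0, 0, -0.09, 1]]
  ]
}}

```text
time_s: 3.95
tcp_pos: [0.5113, -0.0321, 0.1397]
ee_rot: [[-0.275, -0.961, 0.001], [-0.961, 0.275, 0.0], [-0.001, -0.001, -1.0]]
wrist_force: [2.1, 0.4, -2.6]
gripper_width: 0.477
```

>>> {"name": "play_rows", "arguments": {
  "commands": [
    [[0, 0.04, 0, 0, 0, -0.02, 1], [0, 0.08, 0, 0, 0, -0.04, 1], [0, 0.12, 0, 0, 0, -0.06, 1], [0, 0.15, 0, 0, 0, -0.075, 1], [0.0005, 0.1705, 0, 0, 0, -0.085, 1]]
  ]
}}

```text
time_s: 4.45
tcp_pos: [0.5119, 0.1393, 0.1397]
ee_rot: [[-0.353, -0.936, 0.001], [-0.936, 0.353, 0.001], [-0.001, -0.0, -1.0]]
wrist_force: [-0.2, -0.3, -2.3]
gripper_width: 0.481
```

>>> {"name": "play_rows", "arguments": {
  "commands": [
    [[0, 0, 0, 0, 0, 0, 1], [0, 0, 0, 0, 0, 0, 1], [0, 0, -0.02, 0, 0, 0, 1], [0, 0, -0.04, 0, 0, 0, 1], [0, 0, -0.04, 0, 0, 0, 1]]
  ]
}}

```text
time_s: 4.95
tcp_pos: [0.5098, 0.1348, 0.0971]
ee_rot: [[-0.356, -0.934, -0.006], [-0.934, 0.356, -0.003], [0.005, 0.005, -1.0]]
wrist_force: [-0.3, -0.9, -1.5]
gripper_width: 0.48
```

```bash
python3 - <<'E'
from station import r
from h import *
st(r)
s=r.capture("side");t=r.capture("top");np.savez("side3.npz",**s);np.savez("top3.npz",**t)
W=np.zeros((600,800,3),np.uint8);W[:,:480]=crop(s,190,130,120,150,4);W[:320,480:]=crop(t,170,190,80,80,4);cv2.imwrite("pics/c4.png",W)
E
```

```text
t 4.95 tcp [0.5098 0.1348 0.0971] yawY 159.13 zax [-0.006  -0.0028 -1.    ] q [ 32.4  20.2 -22.6  -0.1 -47.5 -53.2] F [-0.3 -0.9 -1.5] M [-0.039  0.107  0.048] g 0.48
```

View pics/c4.png

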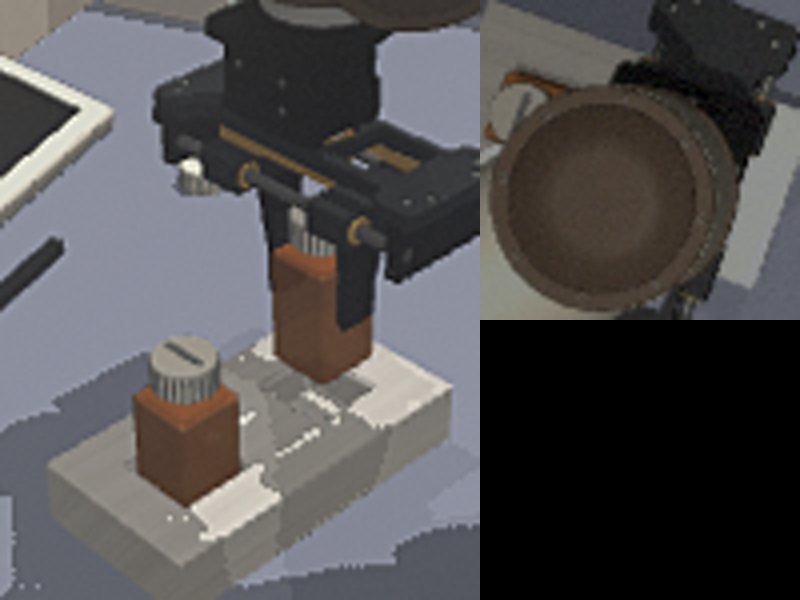

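>>> {"name": "play_rows", "arguments": {
  "commands": [
    [[0, 0, -0.008, 0, 0, 0, 1], [0, 0, -0.016, 0, 0, 0, 1], [0, 0, -0.02, 0, 0, 0, 1], [0, 0, -0.024, 0, 0, 0, 1], [0, 0, -0.027, 0, 0, 0, 1]]
  ]
}}

```text
time_s: 5.55
tcp_pos: [0.5119, 0.137, 0.0722]
ee_rot: [[-0.354, -0.935, -0.0], [-0.935, 0.354, -0.0], [0.0, 0.0, -1.0]]
wrist_force: [0.6, 0.9, -1.3]
gripper_width: 0.48
```

```bash
python3 - <<'E'
from station import r
from h import *
st(r)
E
```

```text
t 5.55 tcp [0.5119 0.137  0.0722] yawY 159.27 zax [-1.e-04 -1.e-04 -1.e+00] q [ 32.5  22.2 -24.    0.  -43.7 -53.3] F [ 0.6  0.9 -1.3] M [ 0.015  0.061 -0.006] g 0.48
```

>>> {"name": "play_rows", "arguments": {
  "commands": [
    [[0, 0, -0.004, 0, 0, 0, 1], [0, 0, -0.008, 0, 0, 0, 1], [0, 0, -0.011, 0, 0, 0, 1], [0, 0, -0.014, 0, 0, 0, 1], [0, 0, -0.016, 0, 0, 0, 1]]
  ]
}}

```text
time_s: 6.05
tcp_pos: [0.5119, 0.1369, 0.0563]
ee_rot: [[-0.354, -0.935, -0.0], [-0.935, 0.354, -0.0], [0.0, 0.0, -1.0]]
wrist_force: [-0.6, -0.1, -1.1]
gripper_width: 0.478
```

>>> {"name": "play_rows", "arguments": {
  "commands": [
    [[0, 0, -0.001, 0, 0, 0, 1], [0, 0, -0.002, 0, 0, 0, 1], [0, 0, -0.003, 0, 0, 0, 1], [0, 0, -0.004, 0, 0, 0, 1], [0, 0, -0.004, 0, 0, 0, 1]]
  ]
}}

```text
time_s: 6.55
tcp_pos: [0.512, 0.137, 0.0528]
ee_rot: [[-0.354, -0.935, 0.0], [-0.935, 0.354, 0.0], [-0.0, -0.0, -1.0]]
wrist_force: [-0.3, -0.4, 0.2]
gripper_width: 0.482
```

```bash
python3 - <<'E'
from station import r
from h import *
st(r)
E
```

```text
t 6.55 tcp [0.512  0.137  0.0528] yawY 159.26 zax [ 3.e-04  1.e-04 -1.e+00] q [ 32.5  23.8 -25.1   0.  -41.  -53.3] F [-0.3 -0.4  0.2] M [ 0.059  0.189 -0.006] g 0.482
```

>>> {"name": "play_rows", "arguments": {
  "commands": [
    [[0, 0, -0.001, 0, 0, 0, 1], [0, 0, -0.002, 0, 0, 0, 1], [0, 0, -0.002, 0, 0, 0, 1]]
  ]
}}

```text
time_s: 6.85
tcp_pos: [0.5121, 0.1371, 0.0527]
ee_rot: [[-0.353, -0.935, 0.001], [-0.935, 0.353, -0.0], [-0.0, -0.001, -1.0]]
wrist_force: [-5.4, 0.5, 13.1]
gripper_width: 0.483
```

>>> {"name": "play_rows", "arguments": {
  "commands": [
    [[0, 0, 0.001, 0, 0, 0, 0], [0, 0, 0.002, 0, 0, 0, 0], [0, 0, 0.002, 0, 0, 0, 0], [0, 0, 0.002, 0, 0, 0, 0], [0, 0, 0.002, 0, 0, 0, 0]]
  ]
}}

```text
time_s: 7.35
tcp_pos: [0.5119, 0.1369, 0.0523]
ee_rot: [[-0.354, -0.935, -0.0], [-0.935, 0.354, -0.0], [0.0, 0.0, -1.0]]
wrist_force: [-0.2, 0.2, -0.4]
gripper_width: 0.852
```

>>> {"name": "play_rows", "arguments": {
  "commands": [
    [[0, 0, 0, 0, 0, 0, 0], [0, 0, 0, 0, 0, 0, 0], [0, 0, 0, 0, 0, 0, 0], [0, 0, 0, 0, 0, 0, 0], [0, 0, 0, 0, 0, 0, 0]]
  ]
}}

```text
time_s: 7.85
tcp_pos: [0.5119, 0.1369, 0.0526]
ee_rot: [[-0.354, -0.935, 0.0], [-0.935, 0.354, 0.0], [-0.0, -0.0, -1.0]]
wrist_force: [-0.4, 0.1, 0.6]
gripper_width: 0.996
```

>>> {"name": "play_rows", "arguments": {
  "commands": [
    [[0, 0, 0.03, 0, 0, 0, 0], [0, 0, 0.07, 0, 0, 0, 0], [0, 0, 0.11, 0, 0, 0, 0], [0, 0, 0.15, 0, 0, 0, 0], [-0.02, -0.03, 0.15, 0, 0, 0, 0]]
  ]
}}

```text
time_s: 8.35
tcp_pos: [0.4972, 0.11, 0.2087]
ee_rot: [[-0.35, -0.936, 0.014], [-0.937, 0.351, 0.005], [-0.01, -0.011, -1.0]]
wrist_force: [-0.2, -0.9, -0.5]
gripper_width: 1.003
```

>>> {"name": "play_rows", "arguments": {
  "commands": [
    [[-0.03, -0.03, 0, 0, 0, 0.14, 0], [-0.06, -0.06, 0, 0, 0, 0.28, 0], [-0.09, -0.09, 0, 0, 0, 0.42, 0], [-0.1, -0.12, 0, 0, 0, 0.56, 0], [-0.1, -0.12, 0, 0, 0, 0.56, 0]]
  ]
}}

```text
time_s: 8.85
tcp_pos: [0.3897, -0.0153, 0.2028]
ee_rot: [[0.196, -0.981, 0.0], [-0.981, -0.196, 0.0], [-0.0, -0.0, -1.0]]
wrist_force: [0.6, -0.6, 1.1]
gripper_width: 1.001
```

```bash
python3 - <<'E'
from station import r
from h import *
st(r)
s=r.capture("side");t=r.capture("top");np.savez("side4.npz",**s);np.savez("top4.npz",**t)
W=np.zeros((600,800,3),np.uint8);W[:400,:400]=crop(s,210,180,100,100,4);W[:400,400:]=crop(t,160,190,80,80,5);cv2.imwrite("pics/c5.png",W[:400])
E
```

```text
t 8.85 tcp [ 0.3897 -0.0153  0.2028] yawY -168.7 zax [ 0.e+00  3.e-04 -1.e+00] q [ 21.9  -0.6 -31.5  -0.  -59.2 -10.6] F [ 0.6 -0.6  1.1] M [0.03  0.083 0.02 ] g 1.001
```

View pics/c5.png

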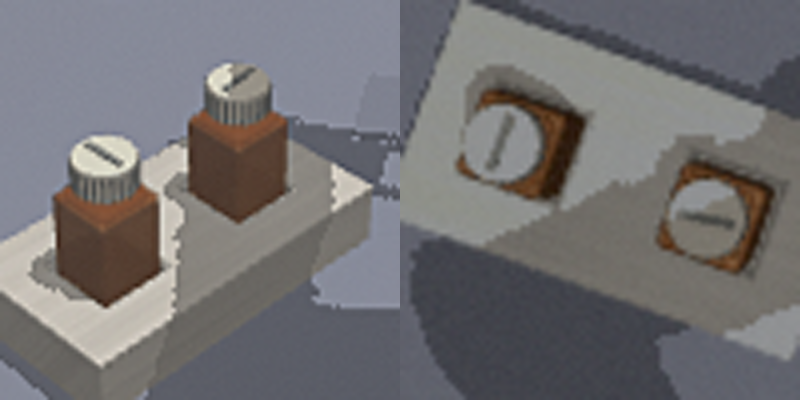

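```bash
python3 - <<'E'
from h import *
t=dict(np.load("top4.npz"))
f=lambda l:np.array(l)/5.+[160-.4,190-.4]
w=ray(t,f([[680,215],[732,219],[706,216]]),.112)[:,:2];d=w[0]-w[1];print("bar",np.degrees(np.arctan2(d[1],d[0])),w[2])
w=ray(t,f([[500,115],[497,168]]),.112)[:,:2];w=ray(t,f([[509,115],[494,166]]),.112)[:,:2];d=w[0]-w[1];print("donebar",np.degrees(np.arctan2(d[1],d[0])))
I=t["image"][222:245,288//1-0:0] if 0 else t["image"]
for thr in(95,75,60):
    try:print(thr,capc(t,290,222,315,245,.112,thr)[:2])
    except Exception as e:pass
    print(thr,capc(t,290-0 if 0 else 160+130,222,316,246,.112,thr)[:2] if 0 else capc(t,292-0-100+0,222,220-0+0,246,.112,thr)[:2] if 0 else "")
c=f([707,219]);print("cap centre by eye",ray(t,c,.112))
E
```

```text
bar 84.51173068847538 [ 0.50908804 -0.04183331]
donebar -17.5388317522729
95 (array([ 0.51139353, -0.04976429,  0.112     ]), array([20.61716461, 37.85591888]))
95 
75 
60 
cap centre by eye [[ 0.5077406  -0.04224683  0.112     ]]
```

```bash
python3 - <<'E'
from h import *
t=dict(np.load("top4.npz"))
f=lambda l:np.array(l)/5.+[160-.4,190-.4]
for n,l in dict(bar=[[280,215],[332,219]],done=[[109,115],[94,166]]).items():
    w=ray(t,f(l),.112)[:,:2];d=w[0]-w[1];print(n,np.degrees(np.arctan2(d[1],d[0])),w.mean(0))
print("cap centre by eye",ray(t,f([307,219]),.112),"done",ray(t,f([101,141]),.112))
for thr in(95,75,60):print(thr,capc(t,208,220,234,247,.113,thr))
E
```

```text
bar 84.51925880803171 [0.51209657 0.13752016]
done -16.915584789210488 [0.54814594 0.22905678]
cap centre by eye [[0.51119436 0.13708241 0.112     ]] done [[0.54791726 0.22928613 0.112     ]]
95 (array([0.50396613, 0.14479663, 0.113     ]), array([27.75471306, 39.96166229]), np.float64(40.901049503309395), array([0.50531231, 0.13471694]), array([0.01042718, 0.01797851]))Traceback (most recent call last):
  File "<stdin>", line 7, in <module>
  File "h.py", line 19, in capc
    (cx,cy),ax,an=cv2.fitEllipse(k)
                  ~~~~~~~~~~~~~~^^^
cv2.error: OpenCV(4.12.0) /io/opencv/modules/imgproc/src/shapedescr.cpp:361: error: (-201:Incorrect size of input array) There should be at least 5 points to fit the ellipse in function 'fitEllipseNoDirect'
```

>>> {"name": "play_rows", "arguments": {
  "commands": [
    [[0.024, 0.03, 0, 0, 0, 0.1, 0], [0.048, 0.06, 0, 0, 0, 0.2, 0], [0.072, 0.09, 0, 0, 0, 0.3, 0], [0.096, 0.12, 0, 0, 0, 0.4, 0], [0.12, 0.15, 0, 0, 0, 0.49, 0]]
  ]
}}

```text
time_s: 9.45
tcp_pos: [0.5132, 0.1395, 0.2021]
ee_rot: [[0.638, -0.77, -0.0], [-0.77, -0.638, -0.0], [0.0, 0.0, -1.0]]
wrist_force: [0.5, -0.8, 0.4]
gripper_width: 0.999
```

>>> {"name": "play_rows", "arguments": {
  "commands": [
    [[0, 0, 0, 0, 0, 0, 0], [0, 0, -0.03, 0, 0, 0, 0], [0, 0, -0.065, 0, 0, 0, 0], [0, 0, -0.095, 0, 0, 0, 0], [0, 0, -0.1075, 0, 0, 0, 0]]
  ]
}}

```text
time_s: 9.95
tcp_pos: [0.5099, 0.1365, 0.0916]
ee_rot: [[0.634, -0.773, -0.006], [-0.773, -0.634, -0.003], [-0.001, 0.006, -1.0]]
wrist_force: [-0.3, 0.0, 0.6]
gripper_width: 1.002
```

>>> {"name": "play_rows", "arguments": {
  "commands": [
    [[0, 0, 0, 0, 0, 0, 0], [0, 0, 0, 0, 0, 0, 0], [0, 0, 0, 0, 0, 0, 0], [0, 0, 0, 0, 0, 0, 0]]
  ]
}}

```text
time_s: 10.35
tcp_pos: [0.5126, 0.1374, 0.0962]
ee_rot: [[0.635, -0.773, 0.002], [-0.773, -0.635, 0.001], [0.0, -0.002, -1.0]]
wrist_force: [0.1, -0.1, 0.5]
gripper_width: 1.001
```

```bash
python3 - <<'E'
from station import r
from h import *
st(r)
E
```

```text
t 10.35 tcp [0.5126 0.1374 0.0962] yawY -140.58 zax [ 0.0021  0.0012 -1.    ] q [ 32.5  20.4 -22.6   0.  -46.9   6.9] F [ 0.1 -0.1  0.5] M [ 0.005  0.152 -0.004] g 1.001
```

Close on the cap.

>>> {"name": "play_rows", "arguments": {
  "commands": [
    [[0, 0, 0, 0, 0, 0, 0.3], [0, 0, 0, 0, 0, 0, 0.6], [0, 0, 0, 0, 0, 0, 1], [0, 0, 0, 0, 0, 0, 1], [0, 0, 0, 0, 0, 0, 1]]
  ]
}}

```text
time_s: 10.85
tcp_pos: [0.5119, 0.1369, 0.0951]
ee_rot: [[0.635, -0.773, 0.0], [-0.773, -0.635, -0.0], [0.0, -0.0, -1.0]]
wrist_force: [-0.4, -0.1, 0.3]
gripper_width: 0.633
```

>>> {"name": "play_rows", "arguments": {
  "commands": [
    [[0, 0, 0, 0, 0, 0, 1], [0, 0, 0, 0, 0, 0, 1], [0, 0, 0, 0, 0, 0, 1], [0, 0, 0, 0, 0, 0, 1], [0, 0, 0, 0, 0, 0, 1]]
  ]
}}

```text
time_s: 11.35
tcp_pos: [0.5115, 0.1366, 0.095]
ee_rot: [[0.635, -0.773, -0.001], [-0.773, -0.635, -0.001], [-0.0, 0.001, -1.0]]
wrist_force: [-1.7, -0.5, 1.4]
gripper_width: 0.405
```

```bash
python3 - <<'E'
from station import r
from h import *
st(r)
s=r.capture("side");np.savez("side5.npz",**s);cv2.imwrite("pics/c6.png",crop(s,200,150,120,120,5))
E
```

```text
t 11.35 tcp [0.5115 0.1366 0.095 ] yawY -140.58 zax [-9.e-04 -6.e-04 -1.e+00] q [ 32.5  20.4 -22.7   0.  -46.9   6.9] F [-1.7 -0.5  1.4] M [-0.283  0.607  0.019] g 0.405
```

View pics/c6.png

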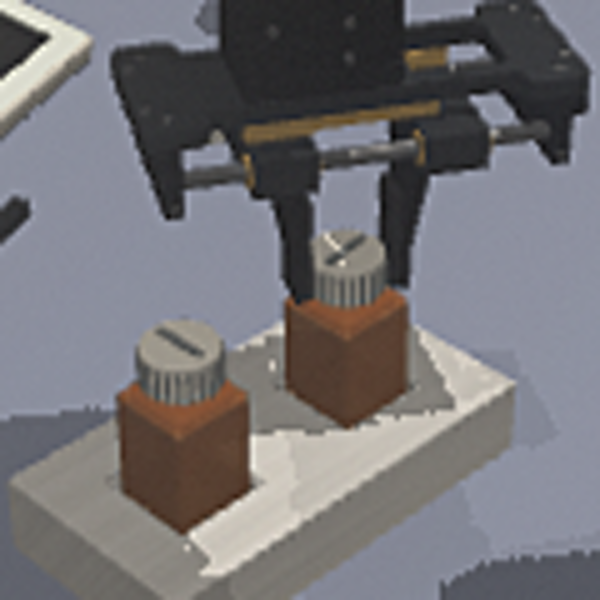

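>>> {"name": "play_rows", "arguments": {
  "commands": [
    [[0, 0, 0, 0, 0, -0.12, 1], [0, 0, -0.0001, 0, 0, -0.24, 1], [0, 0, -0.0002, 0, 0, -0.36, 1], [0, 0, -0.0003, 0, 0, -0.48, 1], [0, 0, -0.0004, 0, 0, -0.6, 1]]
  ]
}}

```text
time_s: 11.9
tcp_pos: [0.5116, 0.1367, 0.0946]
ee_rot: [[0.083, -0.997, -0.001], [-0.997, -0.083, -0.001], [0.001, 0.001, -1.0]]
wrist_force: [-1.4, -0.8, 0.9]
gripper_width: 0.407
```

```bash
python3 - <<'E'
from station import r
from h import *
st(r)
E
```

```text
t 11.9 tcp [0.5116 0.1367 0.0946] yawY -175.22 zax [-7.e-04 -6.e-04 -1.e+00] q [ 32.5  20.5 -22.7   0.  -46.9 -27.8] F [-1.4 -0.8  0.9] M [-0.364  0.516  0.048] g 0.407
```

>>> {"name": "play_rows", "arguments": {
  "commands": [
    [[0, 0, 0, 0, 0, -0.12, 1], [0, 0, -0.0001, 0, 0, -0.24, 1], [0, 0, -0.0002, 0, 0, -0.36, 1], [0, 0, -0.0003, 0, 0, -0.48, 1], [0, 0, -0.0004, 0, 0, -0.6, 1]]
  ]
}}

```text
time_s: 12.4
tcp_pos: [0.5117, 0.1366, 0.0942]
ee_rot: [[-0.494, -0.87, -0.0], [-0.87, 0.494, -0.001], [0.001, 0.0, -1.0]]
wrist_force: [-0.9, -2.3, 1.7]
gripper_width: 0.406
```

```bash
python3 - <<'E'
from station import r
from h import *
st(r)
E
```

```text
t 12.4 tcp [0.5117 0.1366 0.0942] yawY 150.41 zax [-5.e-04 -8.e-04 -1.e+00] q [ 32.5  20.5 -22.7   0.  -46.8 -62.1] F [-0.9 -2.3  1.7] M [-0.569  0.257  0.098] g 0.406
```

>>> {"name": "play_rows", "arguments": {
  "commands": [
    [[0, 0, 0, 0, 0, -0.08, 1], [0, 0, -0.0001, 0, 0, -0.16, 1], [0, 0, -0.0001, 0, 0, -0.24, 1], [0, 0, -0.0002, 0, 0, -0.32, 1], [0, 0, -0.0003, 0, 0, -0.4, 1]]
  ]
}}

```text
time_s: 12.9
tcp_pos: [0.5117, 0.1364, 0.0939]
ee_rot: [[-0.792, -0.61, -0.001], [-0.61, 0.792, -0.001], [0.001, -0.0, -1.0]]
wrist_force: [-0.8, -3.1, 2.4]
gripper_width: 0.405
```

```bash
python3 - <<'E'
from station import r
from h import *
st(r)
s=r.capture("side");np.savez("side6.npz",**s);cv2.imwrite("pics/c7.png",crop(s,200,150,120,120,5))
E
```

```text
t 12.9 tcp [0.5117 0.1364 0.0939] yawY 127.58 zax [-8.0e-04 -1.2e-03 -1.0e+00] q [ 32.5  20.5 -22.8   0.  -46.8 -85. ] F [-0.8 -3.1  2.4] M [-0.847  0.187  0.114] g 0.405
```

View pics/c7.png

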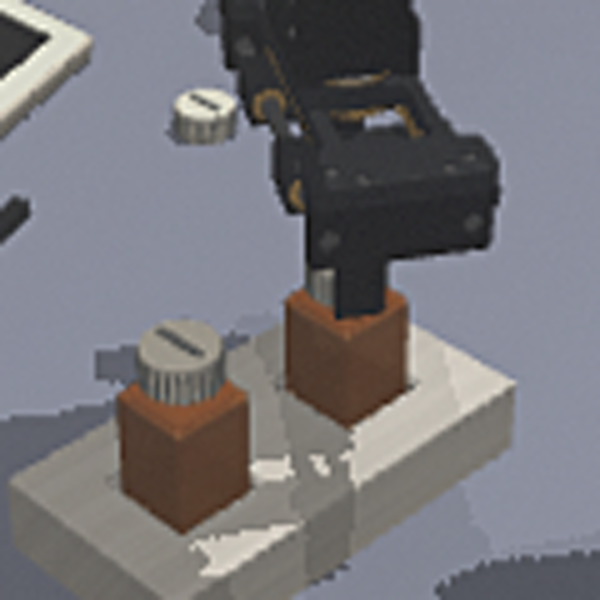

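>>> {"name": "play_rows", "arguments": {
  "commands": [
    [[0, 0, 0, 0, 0, -0.03, 1], [0, 0, 0, 0, 0, -0.06, 1], [0, 0, 0, 0, 0, -0.06, 1]]
  ]
}}

```text
time_s: 13.25
tcp_pos: [0.5119, 0.1366, 0.094]
ee_rot: [[-0.826, -0.564, -0.0], [-0.564, 0.826, -0.001], [0.0, -0.0, -1.0]]
wrist_force: [-0.7, -3.8, 1.4]
gripper_width: 0.403
```

```bash
python3 - <<'E'
from station import r
from h import *
st(r)
E
```

```text
t 13.25 tcp [0.5119 0.1366 0.094 ] yawY 124.3 zax [-2.e-04 -6.e-04 -1.e+00] q [ 32.5  20.5 -22.8   0.  -46.7 -88.2] F [-0.7 -3.8  1.4] M [-1.158  0.094  0.012] g 0.403
```

>>> {"name": "play_rows", "arguments": {
  "commands": [
    [[0, 0, 0, 0, 0, -0.03, 1], [0, 0, 0, 0, 0, -0.06, 1], [0, 0, 0, 0, 0, -0.06, 1]]
  ]
}}

```text
time_s: 13.55
tcp_pos: [0.5116, 0.1366, 0.0939]
ee_rot: [[-0.859, -0.513, -0.001], [-0.513, 0.859, -0.001], [0.001, -0.0, -1.0]]
wrist_force: [-0.1, -3.6, 2.2]
gripper_width: 0.402
```

```bash
python3 - <<'E'
from station import r
from h import *
st(r)
E
```

```text
t 13.55 tcp [0.5116 0.1366 0.0939] yawY 120.84 zax [-7.e-04 -7.e-04 -1.e+00] q [ 32.5  20.5 -22.8   0.  -46.8 -91.7] F [-0.1 -3.6  2.2] M [-1.442  0.195  0.15 ] g 0.402
```

>>> {"name": "play_rows", "arguments": {
  "commands": [
    [[0, 0, 0, 0, 0, -0.03, 1], [0, 0, 0, 0, 0, -0.06, 1], [0, 0, 0, 0, 0, -0.06, 1]]
  ]
}}

```text
time_s: 13.85
tcp_pos: [0.5117, 0.1361, 0.094]
ee_rot: [[-0.888, -0.461, -0.001], [-0.461, 0.888, -0.002], [0.001, -0.001, -1.0]]
wrist_force: [-0.1, -7.0, 2.3]
gripper_width: 0.405
```

```bash
python3 - <<'E'
from station import r
from h import *
st(r)
E
```

```text
t 13.85 tcp [0.5117 0.1361 0.094 ] yawY 117.43 zax [-7.0e-04 -1.8e-03 -1.0e+00] q [ 32.5  20.5 -22.8   0.1 -46.8 -95.1] F [-0.1 -7.   2.3] M [-2.238 -0.022  0.371] g 0.405
```

>>> {"name": "play_rows", "arguments": {
  "commands": [
    [[0, 0, 0, 0, 0, -0.02, 1], [0, 0, 0, 0, 0, -0.04, 1], [0, 0, 0, 0, 0, -0.04, 1]]
  ]
}}

```text
time_s: 14.15
tcp_pos: [0.5121, 0.1362, 0.0941]
ee_rot: [[-0.905, -0.426, -0.0], [-0.426, 0.905, -0.002], [0.001, -0.002, -1.0]]
wrist_force: [0.5, -7.1, 2.3]
gripper_width: 0.405
```

```bash
python3 - <<'E'
from station import r
from h import *
st(r)
s=r.capture("side");np.savez("side7.npz",**s);st(r)
a=dict(np.load("side6.npz"));b=s
W=np.hstack([crop(a,245,190,50,60,8),crop(b,245,190,50,60,8)]);cv2.imwrite("pics/c8.png",W)
E
```

```text
t 14.15 tcp [0.5121 0.1362 0.0941] yawY 115.19 zax [-1.0e-04 -1.8e-03 -1.0e+00] q [ 32.5  20.5 -22.8   0.1 -46.8 -97.4] F [ 0.5 -7.1  2.3] M [-2.341 -0.184  0.609] g 0.405
t 14.2 tcp [0.512  0.1361 0.0941] yawY 115.19 zax [-1.0e-04 -1.8e-03 -1.0e+00] q [ 32.5  20.5 -22.8   0.1 -46.8 -97.4] F [ 0.1 -6.3  2.3] M [-2.36  -0.239  0.523] g 0.406
```

View pics/c8.png

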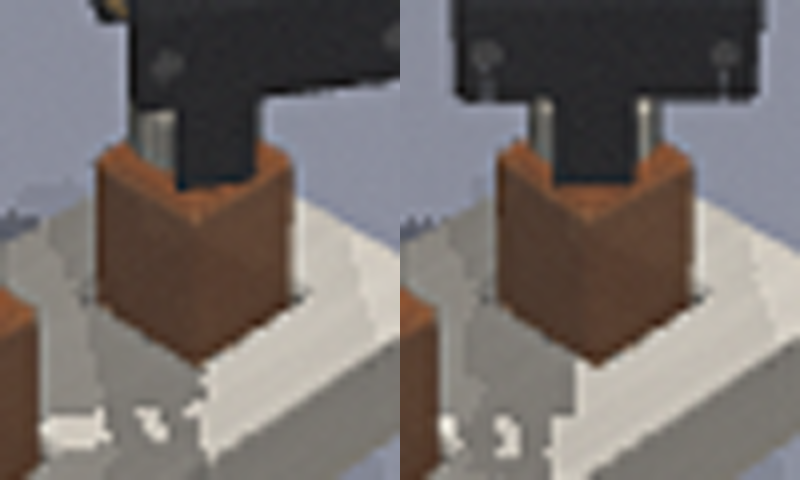

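>>> {"name": "play_rows", "arguments": {
  "commands": [
    [[0, 0, 0, 0, 0, 0.12, 1], [0, 0, 0.0001, 0, 0, 0.24, 1], [0, 0, 0.0001, 0, 0, 0.36, 1], [0, 0, 0.0002, 0, 0, 0.48, 1], [0, 0, 0.0003, 0, 0, 0.6, 1]]
  ]
}}

```text
time_s: 14.7
tcp_pos: [0.5125, 0.1373, 0.0945]
ee_rot: [[-0.505, -0.863, 0.002], [-0.863, 0.505, 0.001], [-0.002, -0.001, -1.0]]
wrist_force: [0.1, -4.1, 1.5]
gripper_width: 0.404
```

>>> {"name": "play_rows", "arguments": {
  "commands": [
    [[0, 0, 0, 0, 0, 0.12, 1], [0, 0, 0.0001, 0, 0, 0.24, 1], [0, 0, 0.0002, 0, 0, 0.36, 1], [0, 0, 0.0003, 0, 0, 0.48, 1], [0, 0, 0.0004, 0, 0, 0.6, 1]]
  ]
}}

```text
time_s: 15.2
tcp_pos: [0.5122, 0.1374, 0.0948]
ee_rot: [[0.071, -0.998, 0.001], [-0.997, -0.071, 0.001], [-0.001, -0.001, -1.0]]
wrist_force: [-1.4, -3.5, 2.5]
gripper_width: 0.405
```

>>> {"name": "play_rows", "arguments": {
  "commands": [
    [[0, 0, 0, 0, 0, 0.1, 1], [0, 0, 0.0001, 0, 0, 0.2, 1], [0, 0, 0.0002, 0, 0, 0.3, 1], [0, 0, 0.0003, 0, 0, 0.4, 1], [0, 0, 0.0003, 0, 0, 0.4, 1]]
  ]
}}

```text
time_s: 15.7
tcp_pos: [0.5119, 0.1372, 0.095]
ee_rot: [[0.45, -0.893, -0.0], [-0.893, -0.45, 0.001], [-0.001, -0.0, -1.0]]
wrist_force: [-1.5, -2.0, 2.9]
gripper_width: 0.403
```

```bash
python3 - <<'E'
from station import r
from h import *
st(r)
s=r.capture("side");np.savez("side8.npz",**s);a=dict(np.load("side5.npz"))
W=np.hstack([crop(a,245,185,50,60,8),crop(s,245,185,50,60,8)]);cv2.imwrite("pics/c9.png",W)
E
```

```text
t 15.7 tcp [0.5119 0.1372 0.095 ] yawY -153.28 zax [-0.e+00  6.e-04 -1.e+00] q [ 32.5  20.5 -22.7  -0.  -46.9  -5.8] F [-1.5 -2.   2.9] M [-0.796  0.746  0.047] g 0.403
```

View pics/c9.png

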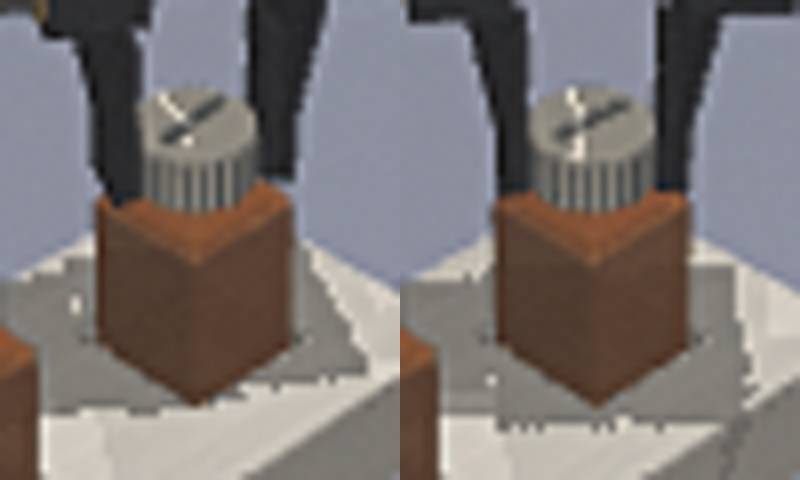

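```bash
python3 - <<'E'
from h import *
s=dict(np.load("side8.npz"))
f=lambda l:(np.array(l)+.5)/8.-.5+[245,185]
def a(p,q,z):
    w=ray(s,f([p,q]),z)[:,:2];d=w[1]-w[0];return round(np.degrees(np.arctan2(d[1],d[0]))%180,1),round(1000*np.hypot(*d),1)
print("bar before",a((162,142),(225,98),.1125),"bar now",a((155,138),(230,102),.1125))
for n,(A,B,C) in dict(before=((97,200),(197,262),(293,192)),now=((97,200),(197,262),(290,196))).items():
    print(n,"edges",a(A,B,.087),a(B,C,.087))
    print(n,"bottom left/right at carrier", )
print("carrier-level edges now",a((97,342),(197,405),.038),a((197,405),(290,345),.038))
# bar by black-hat segmentation
for n in("side5","side8"):
    c=dict(np.load(n+".npz"));J=cv2.resize(c["image"][190:215,258:284],None,fx=8,fy=8,interpolation=cv2.INTER_CUBIC)
    g=cv2.cvtColor(J,cv2.COLOR_RGB2GRAY);b=cv2.morphologyEx(g,cv2.MORPH_BLACKHAT,np.ones((25,25),np.uint8))
    e=np.zeros_like(g);x,y=((200,122),(592-400,122))[n=="side8"];cx,cy=(x+.5)/8-.5+245-258,(y+.5)/8-.5+185-190
    cv2.ellipse(e,(int(cx*8+4),int(cy*8+4)),(46,24),0,0,360,1,-1)
    for th in(15,22,30):
        k=np.argwhere((e>0)&(b>th))[:,::-1];w=ray(c,(k+.5)/8-.5+[258,190],.1125)[:,:2];w=w-w.mean(0);l,V=np.linalg.eigh(w.T@w);print(n,th,len(k),np.degrees(np.arctan2(V[1,1],V[0,1]))%180,np.sqrt(l/len(k)))
E
```

```text
bar before (np.float64(75.2), np.float64(28.1)) bar now (np.float64(64.7), np.float64(27.5))
before edges (np.float64(157.7), np.float64(40.0)) (np.float64(74.6), np.float64(43.0))
before bottom left/right at carrier
now edges (np.float64(157.7), np.float64(40.0)) (np.float64(73.9), np.float64(40.9))
now bottom left/right at carrier
carrier-level edges now (np.float64(159.1), np.float64(40.2)) (np.float64(69.5), np.float64(38.5))
side5 15 1385 74.23649756417817 [0.00314825 0.00687266]
side5 22 1119 75.3028952419289 [0.00235817 0.00707571]
side5 30 911 76.47129248917358 [0.00162208 0.00730034]
side8 15 1491 67.81886968630124 [0.00281023 0.00710077]
side8 22 1269 66.02815849146545 [0.00216683 0.00713517]
side8 30 1087 66.13980976581817 [0.0018072  0.00713026]
```

>>> {"name": "play_rows", "arguments": {
  "commands": [
    [[0, 0, 0, 0, 0, 0.03, 1], [0, 0, 0, 0, 0, 0.055, 1], [0, 0, 0, 0, 0, 0.055, 1], [0, 0, 0, 0, 0, 0.055, 1], [0, 0, 0, 0, 0, 0.055, 1]]
  ]
}}

```text
time_s: 16.25
tcp_pos: [0.5119, 0.137, 0.095]
ee_rot: [[0.499, -0.866, 0.0], [-0.866, -0.499, 0.0], [-0.0, -0.0, -1.0]]
wrist_force: [-1.5, -2.1, 4.3]
gripper_width: 0.404
```

```bash
python3 - <<'E'
from station import r
from h import *
st(r)
s=r.capture("side");np.savez("side9.npz",**s)
r.capture("side");st(r)
# bottle body yaw from lower vertical edge: amber silhouettes in side4/5/7/9
for n in("side4","side5","side7","side8","side9"):
    c=dict(np.load(n+".npz"));I=c["image"].astype(int);o=[]
    for row in range(216,226):
        x=np.arange(250,290);d=(I[row,250:290,0]-I[row,250:290,2]).astype(float)
        up=np.interp(np.arange(250,289.01,.05),x,d);k=np.where(up>20)[0];L=250+k[0]*.05;Rr=250+k[-1]*.05
        # face brightness change = near edge
        g=I[row,250:290].sum(1).astype(float);o.append((L,Rr))
    print(n,np.mean(o,0).round(2))
A=crop(dict(np.load("side5.npz")),245,185,50,60,8);B=crop(s,245,185,50,60,8)
cv2.imwrite("pics/c10.png",np.hstack([A,B]))
E
```

```text
t 16.25 tcp [0.5119 0.137  0.095 ] yawY -150.05 zax [ 1.e-04  1.e-04 -1.e+00] q [ 32.5  20.5 -22.7  -0.  -46.9  -2.6] F [-1.5 -2.1  4.3] M [-0.877  0.748  0.024] g 0.404
t 16.35 tcp [0.5119 0.137  0.095 ] yawY -150.04 zax [-0.  0. -1.] q [ 32.5  20.5 -22.7  -0.  -46.9  -2.6] F [-1.9 -3.1  4. ] M [-0.843  0.724  0.019] g 0.408
side4 [256.48 281.3 ]
side5 [256.47 281.1 ]
side7 [256.59 281.51]
side8 [256.33 280.82]
side9 [256.32 280.71]
```

View pics/c10.png

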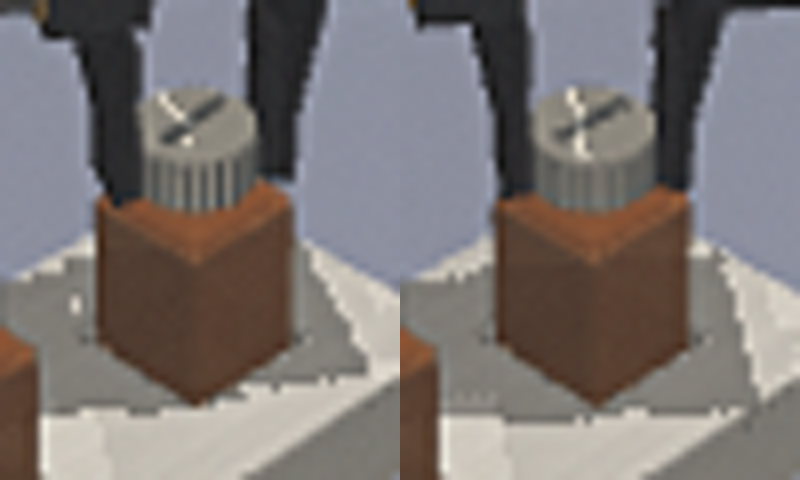

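```bash
python3 - <<'E'
from h import *
for n in("side4","side5","side6","side7","side8","side9"):
    c=dict(np.load(n+".npz"));P=c["image"][219:231,262:278].astype(float).sum(2).mean(0)
    x=np.arange(262,278);d=np.diff(P);k=slice(4,12)
    w=np.clip(d[k],0,None) if d[k].sum()>0 else np.clip(-d[k],0,None)
    print(n,"edge col",round(float((w*(x[:-1][k]+.5)).sum()/w.sum()),2),P.round(0)[4:13])
for n,e in(("side5",((162,142),(223,98))),("side9",((557,140),(628,100)))):
    c=dict(np.load(n+".npz"));o=0 if n=="side5" else 400
    w=ray(c,[((p[0]-o+.5)/8-.5+245,(p[1]+.5)/8-.5+185) for p in e],.1125)[:,:2];d=w[1]-w[0];print(n,"bar",np.degrees(np.arctan2(d[1],d[0])))
    J=cv2.resize(c["image"][190:215,258:284],None,fx=8,fy=8,interpolation=cv2.INTER_CUBIC)
    g=cv2.cvtColor(J,cv2.COLOR_RGB2GRAY);b=cv2.morphologyEx(g,cv2.MORPH_BLACKHAT,np.ones((25,25),np.uint8))
    m=np.zeros_like(g);x,y=(200-104,122-40) if o==0 else (193-104,122-40);cv2.ellipse(m,(x,y),(46,24),0,0,360,1,-1)
    k=np.argwhere((m>0)&(b>25))[:,::-1];w=ray(c,(k+.5)/8-.5+[258,190],.1125)[:,:2];w=w-w.mean(0);l,V=np.linalg.eigh(w.T@w);print(n,"bar seg",np.degrees(np.arctan2(V[1,1],V[0,1]))%180)
E
```

```text
side4 edge col 268.97 [187. 184. 186. 193. 195. 198. 197. 197. 196.]
side5 edge col 268.84 [190. 188. 192. 197. 203. 204. 203. 203. 202.]
side6 edge col 269.37 [186. 187. 189. 193. 199. 201. 199. 201. 200.]
side7 edge col 268.36 [183. 186. 193. 197. 199. 200. 199. 200. 200.]
side8 edge col 268.42 [188. 190. 192. 198. 204. 204. 204. 202. 201.]
side9 edge col 268.65 [188. 188. 193. 198. 204. 203. 202. 203. 201.]
side5 bar -103.92599817231189
side5 bar seg 76.47853804006455
side9 bar -110.81295018569998
side9 bar seg 68.68809594086039
```

```bash
python3 -c "
from station import r
print(r.finish_job())"
```

```text
the job is handed in; nothing more can be done
None
```

I stood the bottle in the empty pocket, tightened its cap to the stop, backed it off about a quarter turn, and handed the job in with the cap still gripped.

- **Seating:** Pressing the bottle down met the pocket floor with a 13 N reaction. In the pictures it stands at the same height as the done bottle.
- **Tightening:** The cap turned about 100° clockwise. The wrist moment then rose from about 0.1 to 0.6 N m and the bottle twisted about 3° to its pocket wall, which I took as the hard stop. The cap seems to have slipped about 2–4° in the fingers there.
- **Backing off:** The jaws turned 95° back, which covers that slip and the bottle's return twist. The grey bar's direction gives a cap angle of about 92°, and the jaw-angle sums give about 90°. The uncertainty is a few degrees.
- **At hand-in:** Simulation time was about 16.4 s. The cap was still between the fingers, with the tool pressing down by about 4 N, so the bottle was not being lifted.

**Checks that disagreed:**
- The side camera read the bar about 3° lower than the top camera did, so I used its changes rather than its absolute values.
- The wrist moment while loosening was too small and noisy to confirm the thread drag.
- The bottle's width in the picture could not show its twist, so I used its front corner edge instead.

I did not touch the other things on the bench, but I took no final picture of the whole bench.

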